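# Close the spin dryer and hold its dial at full spin

## Robot

A 6-joint arm with a two-finger parallel gripper is mounted at the origin on the work surface. World frame = base frame: x ahead of the robot, y to its left, z up, the work surface at z = 0. Lengths are in m, angles in rad, forces in N, time in s.
With the tool pointing down it reaches from about 0.25 to 0.725 m from the base axis. Payload 4 kg.
Tool frame: the origin (TCP) lies at the very end of the fingers, on their centre line; the grasp point (between the pads) lies 19 mm behind it; z points along the fingers, y is the line along which they close (so a half turn about z gives the same grasp; the last joint's range is limited). The gripper opens to 85 mm and grips with 20 to 120 N. Pads are 22 mm wide; open, the fingers measure 114 mm over their backs; the gripper's body (76 mm by 85 mm) begins 54 mm behind the grasp point. The pads swing forward as they close: fully open they stand 13 mm farther back than shut.
Start: joints at [-1.182, 0.241, 0.005, 1.335, 0, 1.571], TCP at [0.19, -0.463, 0.203] pointing down, gripper open.
Joint ranges: [-2.72, 2.72], [-1.05, 1.87], [-1.09, 1.28], [-1.99, 2.15], [-1.42, 1.44], [-3.14, 3.14]. Speed limits (rad/s): [2.79, 2.79, 3.14, 3.14, 3.14, 3.14].

## Interface

Orientations are given as a unit quaternion [x, y, z, w].
In Python, from workcell import bot, vision, workorder gives the robot as it stands.
- The arm moves only by the shell command python3 -m creep 'ROWS' [OPENING]. ROWS is JSON, a list of rows, each a list of 2 entries, a list of its own where there are three numbers: the shift along the tool's x, y, z in mm, then the turn, a rotation vector about the tool's x, y, z in rad. In form: [[[dx, dy, dz], [wx, wy, wz]], ...]. A call has 1 to 12 rows; each row shifts and turns the commanded pose from where the row before left it, along the tool's axes as they then stand; what a row does not reach is not made up. A row lasts 1/8 s, in which the tool goes at most 62.5 mm and 10.7 degrees, less where a joint would pass 70% of its speed; a pose out of reach is approached as far as the arm can. A call is refused whole if a number of a shift passes 62.5 or a number of a turn 0.188, either way. A call with a gripper value outside its range is refused whole. OPENING is the finger opening in mm, from 0 to 85.4, set as the call begins (- or left out, the last holds). The fingers move at their own pace and stop on an object; the grip force is fixed at half the most. Time passes only in rows, so rows that do not move let the fingers close. It gives the time, the measured TCP pose, the force, the opening and the grip force at its end, in the units of the state.
- bot.get_obs(): the state, without advancing time (a new reading comes with each control period).
- vision.camera(name): name is "scene" or "top" or "wrist"; returns a dict with "image" (420x560x3 uint8, blue, green, red), "z_map" (420x560 float32, m along the optical axis (not along the pixel's ray), 0 where there is no reading), "K" (3x3 intrinsics, pixels), "k1" (the pictures are not rectified: a ray, as slopes to the right and down, at radius r is drawn at 1 + k1 r^2 times it, then the intrinsics apply), "rvec" (rotation vector, rad) and "tvec" (3), from world to camera coordinates, as OpenCV has them; the wrist camera has in their place "tool_from_camera" (4x4, takes a point from camera to tool coordinates, whose origin is the TCP and whose axes are the flange's). Camera axes: x right, y down, z forward; pixel columns grow to the right and rows downward; lengths in m; the calibration is good to about 2 mm. A picture is of the moment at which its call begins: read the wrist's pose just before it.
- workorder.job_done(): hands the job in; it is judged then, once.
Trained networks look in a picture, given as the dict that the camera call returned (one of the last four; its "shot" number tells which), for a name from the list of things; names that differ only in an ending like _2 or _b are one class to them, and where a whole thing is asked for, a point or a joint stands for the part that bears it (a point fixed in the world has none). Each returns a list of dicts, best first, with "score" (0 to 1); they miss things now and then, are a little off and sometimes report something else, mostly with a low value. They report only what shows in the picture. A call takes as long as a camera call.
- vision.spot_in(picture, query): "position" ([column, row] in pixels, amid what is visible of it).
- vision.place_of(picture, query): "position" ([column, row] in pixels: a listed point, or the origin of a listed thing).
The state is a dict: "clock": time; "joint_pos": joint angles; "joint_vel": joint speeds; "tau": joint torques, N m; "eef_pos": TCP position; "tool_rot": TCP orientation; "ft_force": force on the tool from outside, world axes, zero at the start; "ft_torque": the same for the moment, N m; "grip_width": finger opening in m; "grasp_force": force on a finger pad.
Only numpy, scipy, OpenCV 4.12 (cv2) and the standard library are available. Lean on these libraries where they do the work, as an engineer would, in place of code of your own. Each camera call takes 0.05 s, during which the arm holds its last target. There are 200 camera calls.

## Task

Give the laundromat's empty spin dryer its opening check: lower the open lid gently until it is fully closed, without letting it drop, and only then turn the red dial clockwise past its first two clicks to the third mark (three orange pips, full spin). The dial springs back to off when let go, so hold it there with the fingers and finish while still holding it at the third mark. Leave the two bottles and the dosing cup where they stand.

Things in the scene. Friction and masses are not known exactly. Their poses are not given: they have to be found in the camera images.
- spin_dryer: Fixed stainless spin dryer standing through the blue counter: a steel box 300 mm deep (x), 440 mm wide (y), its flat deck 115 mm above the counter. Origin: centre of the footprint at counter height; z up, front (-x) towards the robot. Tub and lid are on the half at -y; on the half at +y a 135 x 135 mm control box, 42 mm high, carries the dial.
- lid (a joint): Opening angle of the lid: 0 = fully closed on its stop, growing as it swings up to at most 1.5 (starts at 1.05 to 1.22). The stiff hinge keeps the lid up by itself above about 1.0; below that the lid (about 0.6 kg) may drop shut by its own weight, so hold it all the way down. Lowering it takes under 3 N at the grip.
- lid_handle (a point): Centre of the black grip block, midway along the lid's front edge: 40 mm wide along the hinge (y), 24 mm thick (z), sticking out 48 mm (centre 26 mm from the lid's edge), 232 mm from the hinge axis. Closed, it overhangs the box's front, 131 mm above the counter, free below. Axes turn with the lid: -x from hinge to grip. Pinched across its 40 mm width it pivots between the fingers.
- lid_hinge (a point): Middle of the lid's hinge axis, at the lid's rear, 131 mm above the counter; the axis is level, along y of the lid and of the dryer. The lid is a white frame 206 mm long, 226 mm wide, 14 mm thick, with a clear window. The grip moves on an arc of 232 mm radius about this axis, towards the robot and down as the lid closes.
- dial (a joint): Dial angle, clockwise from above: 0 = off (rest); clicks at 0.436 (one pip), 0.872 (two) and 1.308 rad (three orange pips); hard stop at 1.348. From everywhere a spring turns it back to 0 when let go. Holding takes 0.1 N m near 0, rising to 0.23 at the third click; the ridge before each click adds up to about 0.05 N m.
- dial_grip (a point): Point on the dial's vertical axis, 186 mm above the counter, inside its grip: a red bar 60 mm long (x), 15 mm thick (y), 30 mm high, from the top of the black skirt (62 mm across, 168 mm above the counter) to 198 mm. Axes turn with the dial: x along the bar to the white pointer line, z up. At rest the pointer is 0.654 rad counter-clockwise of the dryer's x.
- detergent_mid (a point): Bystander: orange detergent bottle, 80 mm across, 235 mm high, standing on the counter beside the dryer; point half-way up its axis.
- softener_mid (a point): Bystander: blue softener bottle, 72 mm across, 200 mm high, standing on the counter beside the dryer; point half-way up its axis.
- dosing_cup_mid (a point): Bystander: green dosing cup, 58 mm across, 55 mm high, standing on the deck at the rear of the spin dryer behind the control box; point half-way up its axis.

How it is judged:
By the outcome, as a careful person would: the job done as asked, in the order asked, and still so for the second after the job is handed in, while the arm keeps its last pose, push and grip.
It also fails if it takes over 56 s, if anything falls off the work surface, if the arm or the gripper's body presses on something with over 40 N, if the wrist force passes 120 N, or if a joint passes its speed limit or range.

## Working session

There is one attempt and no reset: what is moved stays moved. The work goes in short steps, Python scripts to look and compute and a shell command to move; the robot and the scene stay as the last step left them, time stands still between calls to the robot, and variables do not carry over. Pictures are saved under pics/ and viewed, at most 10 in all, crops included, and the job is handed in when it is done.

```bash
mkdir -p pics
cat > h.py <<'E'
import numpy as np, cv2
from workcell import bot, vision, workorder
from scipy.spatial.transform import Rotation as R
def ray(p,uv):
    K=np.array(p["K"]);k1=p["k1"]
    q=np.array([(uv[0]-K[0,2])/K[0,0],(uv[1]-K[1,2])/K[1,1]]);s=q.copy()
    for _ in range(20): s=q/(1+k1*(s@s))
    return np.array([s[0],s[1],1.])
def cam(p,obs=None):
    if "rvec" in p:
        Rc=R.from_rotvec(np.ravel(p["rvec"])).as_matrix();t=np.ravel(p["tvec"])
        return Rc.T,-Rc.T@t
    T=np.array(p["tool_from_camera"]);Rt=R.from_quat(obs["tool_rot"]).as_matrix()
    return Rt@T[:3,:3],Rt@T[:3,3]+np.array(obs["eef_pos"])
def at_z(p,uv,z,obs=None):
    A,c=cam(p,obs);d=A@ray(p,uv);return c+d*(z-c[2])/d[2]
def depth(p,uv,obs=None):
    A,c=cam(p,obs);u,v=int(round(uv[0])),int(round(uv[1]))
    w=p["z_map"][max(v-2,0):v+3,max(u-2,0):u+3];w=w[w>0]
    return c+A@ray(p,uv)*np.median(w) if len(w) else None
E
cat > look.py <<'E'
from h import *
np.set_printoptions(precision=4,suppress=True)
o=bot.get_obs();print(o["clock"],o["eef_pos"],o["tool_rot"],o["ft_force"],o["grip_width"])
for n in ["scene","top"]:
    p=vision.camera(n);cv2.imwrite(f"pics/{n}1.png",p["image"])
    print(n,cam(p)[1])
    for q in ["spin_dryer","lid_handle","lid_hinge","dial_grip","detergent_mid","softener_mid","dosing_cup_mid"]:
        for r in vision.place_of(p,q)[:2]:
            uv=r["position"];print(q,round(r["score"],2),np.array(uv),"depth",depth(p,uv), "z.131",at_z(p,uv,.131),"z.186",at_z(p,uv,.186)[:2])
E
python3 look.py
```

```text
0.0 [ 0.1893 -0.462   0.2023] [ 0.9812  0.1932 -0.0002 -0.001 ] [ 0.3184 -0.7516  0.6482] 0.08525398668797085
scene [ 0.9822 -0.6583  1.0132]
spin_dryer 0.58 [282.8 246.2] depth [ 0.6857 -0.0569  0.1639] z.131 [ 0.6742 -0.0336  0.131 ] z.186 [ 0.6934 -0.0726]
lid_handle 0.92 [257.8 157.6] depth [ 0.6184 -0.0374  0.3604] z.131 [0.4905 0.1808 0.131 ] z.186 [0.5212 0.1285]
dial_grip 0.69 [298.4 151. ] depth [0.5965 0.186  0.1946] z.131 [0.5666 0.2515 0.131 ] z.186 [0.5925 0.1948]
detergent_mid 0.85 [157.3 332.4] depth [ 0.5805 -0.3394  0.161 ] z.131 [ 0.5664 -0.3282  0.131 ] z.186 [ 0.5923 -0.3488]
detergent_mid 0.22 [323.4 124.5] depth [0.5743 0.383  0.1259] z.131 [0.5766 0.3771 0.131 ] z.186 [0.6019 0.3125]
softener_mid 0.72 [324.9 125.1] depth [0.5783 0.3838 0.125 ] z.131 [0.5811 0.3767 0.131 ] z.186 [0.6061 0.3122]
dosing_cup_mid 0.89 [342.3 193.4] depth [0.726  0.1558 0.1464] z.131 [0.7214 0.1703 0.131 ] z.186 [0.7377 0.1186]
top [0.4645 0.0334 1.5848]
spin_dryer 0.84 [266.9 210.4] depth [0.6175 0.0583 0.0051] z.131 [0.6053 0.0564 0.131 ] z.186 [0.6    0.0555]
lid_handle 0.61 [298.  200.9] depth [ 0.6059 -0.0222  0.3712] z.131 [ 0.6339 -0.0332  0.131 ] z.186 [ 0.6275 -0.0307]
lid_hinge 0.59 [292.6 181.8] depth [ 0.6843 -0.016   0.1648] z.131 [ 0.6895 -0.0171  0.131 ] z.186 [ 0.681  -0.0152]
lid_hinge 0.33 [142.4 222.9] depth [0.5636 0.4048 0.1579] z.131 [0.5655 0.4118 0.131 ] z.186 [0.5617 0.3975]
dial_grip 0.56 [213.4 210.7] depth [0.5965 0.2022 0.1971] z.131 [0.6028 0.2102 0.131 ] z.186 [0.5975 0.2036]
detergent_mid 0.6 [395.6 226.8] depth [ 0.5571 -0.2969  0.2047] z.131 [ 0.562  -0.3145  0.131 ] z.186 [ 0.5583 -0.3014]
softener_mid 0.87 [143.8 220.3] depth [0.5715 0.4029 0.1512] z.131 [0.573  0.4081 0.131 ] z.186 [0.5689 0.3939]
dosing_cup_mid 0.81 [226.6 170.3] depth [0.723  0.1758 0.1189] z.131 [0.7209 0.1746 0.131 ] z.186 [0.7112 0.1693]
```

```bash
python3 -c "
import cv2;a=cv2.imread('pics/scene1.png');b=cv2.imread('pics/top1.png')
cv2.imwrite('pics/a.png',cv2.resize(a[60:360,100:420],(800,750))[:600]);cv2.imwrite('pics/b.png',cv2.resize(b[100:340,100:420],(800,600)))"
```

```text
(no output)
```

View pics/a.png

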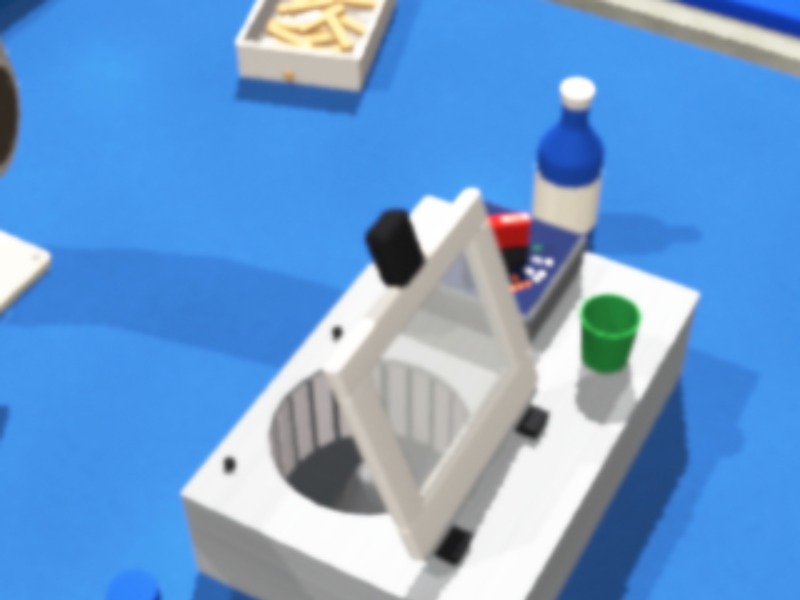

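View pics/b.png

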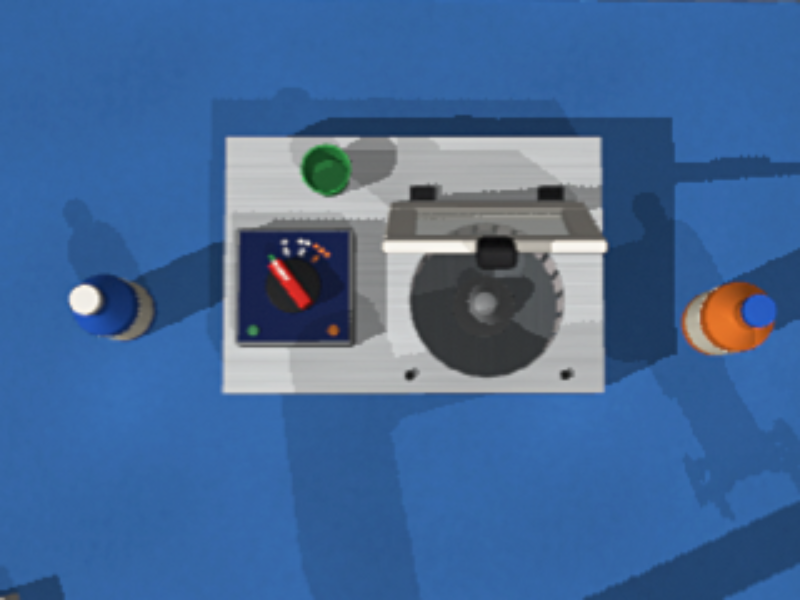

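The scene picture shows the open lid with its black grip at about (258,157) in the original image, and the red dial partly hidden behind it. The top picture shows the dryer square to the axes, with the grip at about (298,200) and the dial at about (215,214). The bottles are well to either side. Next I'll triangulate.

```bash
cat > m.py <<'E'
from h import *
np.set_printoptions(precision=4,suppress=True)
s=vision.camera("scene");p=vision.camera("top")
def tri(a,b):
    A,c=cam(s);d=A@ray(s,a);B,e=cam(p);f=B@ray(p,b)
    t=np.linalg.lstsq(np.c_[d,-f],e-c,rcond=None)[0];return (c+d*t[0]+e+f*t[1])/2,np.linalg.norm(c+d*t[0]-e-f*t[1])
b=lambda x,y:(100+x/2.5,100+y/2.5)
print("handle",tri((257.8,157.6),(298,200.9)), "dial",tri((298.4,151),(213.4,210.7)))
for c in [(225,137),(602,137),(604,392),(222,393)]: print("corner",at_z(p,b(*c),.115))
print("dial top centre",at_z(p,b(290,283),.198),"hinges",at_z(p,b(424,200),.131),at_z(p,b(551,200),.131))
print("ctrl box",[at_z(p,b(*c),.157)[:2] for c in [(239,229),(354,229),(354,344),(238,345)]])
# lid plane from the top/scene depth: frame points
for nm,q in (("s",s),("t",p)):
    A,c=cam(q);z=q["z_map"];vv,uu=np.nonzero(z>0)
    K=q["K"];pts=cv2.undistortPoints(np.c_[uu,vv].astype(np.float64)[:,None],np.array(K),np.array([q["k1"],0,0,0,0.]))[:,0]
    P=c+(np.c_[pts,np.ones(len(pts))]*z[vv,uu][:,None])@A.T
    im=q["image"][vv,uu].astype(int)
    m=(P[:,0]>.52)&(P[:,0]<.72)&(P[:,1]>-.17)&(P[:,1]<.11)&(P[:,2]>.18)
    dark=m&(im.max(1)<60)
    print(nm,"dark grip",dark.sum(),P[dark].min(0),P[dark].max(0),P[dark].mean(0))
    l=m&(im.min(1)>130)
    print("white",l.sum(),P[l].min(0),P[l].max(0)); 
    L=P[l]
    if len(L)>20:
        g=np.polyfit(L[:,2],L[:,0],1);print("slope angle",np.arctan2(1,-g[0]),"x at .131",np.polyval(g,.131))
    r=(P[:,2]>.18)&(im[:,2]>140)&(im[:,1]<60)&(im[:,0]<70)&(P[:,1]>.12)&(P[:,1]<.3);Q=P[r]
    if len(Q)>5:
        mm=Q.mean(0);w,v=np.linalg.eigh(np.cov(Q[:,:2].T));print("red",len(Q),mm,(Q.min(0)+Q.max(0))/2,"bar yaw",np.arctan2(v[1,1],v[0,1]))
E
python3 m.py
```

```text
handle (array([ 0.6094, -0.0231,  0.345 ]), np.float64(0.0010443360346246908)) dial (array([0.5941, 0.2016, 0.1822]), np.float64(0.008817667449384987))
corner [0.7684 0.2843 0.115 ]
corner [ 0.774  -0.1592  0.115 ]
corner [ 0.4744 -0.1611  0.115 ]
corner [0.469  0.2798 0.115 ]
dial top centre [0.5896 0.1948 0.198 ] hinges [0.694  0.0496 0.131 ] [ 0.6957 -0.0978  0.131 ]
ctrl box [array([0.6541, 0.2586]), array([0.6557, 0.1284]), array([0.5251, 0.1262]), array([0.5227, 0.2563])]
s dark grip 421 [ 0.5999 -0.0482  0.3267] [ 0.6304 -0.0156  0.3729] [ 0.617  -0.0351  0.3537]
white 5405 [ 0.6059 -0.1404  0.18  ] [0.683  0.0878 0.3655]
slope angle 1.2255640594235155 x at .131 0.694240882168017
red 71 [0.6069 0.1955 0.1886] [0.6069 0.1957 0.1896] bar yaw -2.4813268558953463
t dark grip 201 [ 0.5918 -0.0422  0.305 ] [ 0.6313 -0.004   0.3763] [ 0.6074 -0.0228  0.3626]
white 433 [ 0.612  -0.1352  0.1906] [0.6701 0.0894 0.3323]
slope angle 1.2027604017290465 x at .131 0.6933427662307553
red 76 [0.5855 0.1925 0.1982] [0.59   0.1964 0.1982] bar yaw -2.466504122962417
```

```bash
python3 -m creep '[[[0,0,-30],[0,0,0.188]],[[0,0,-40],[0,0,0.188]],[[26,-37,-6],[0,0,0]],[[26,-37,-6],[0,0,0]],[[26,-37,-6],[0,0,0]],[[26,-37,-6],[0,0,0]],[[26,-37,-6],[0,0,0]],[[26,-37,-6],[0,0,0]],[[26,-37,-6],[0,0,0]],[[26,-37,-6],[0,0,0]],[[26,-37,-6],[0,0,0]],[[26,-37,-6],[0,0,0]]]' 85; python3 -c "
from h import *;o=bot.get_obs();print(o['joint_pos'],o['eef_pos'],o['tool_rot'])"
```

```text
clock: 2.4
eef_pos: [0.4451, -0.0878, 0.3336]
tool_rot: [1.0, 0.007, 0.0, 0.0]
ft_force: [0.6, -0.5, -0.4]
grip_width: 0.085
grasp_force: 0.0
[-1.94623039e-01  1.29458697e-01  2.02894280e-01  1.64364332e+00
 -1.54075566e-04  2.93300566e+00] [ 0.44512142 -0.08779359  0.3335674 ] [9.99975580e-01 6.98189872e-03 2.72906167e-04 1.34407308e-04]
```

```bash
python3 -m creep '[[[0,0,0],[0,0,-0.185]],[[0,0,0],[0,0,-0.185]],[[0,0,0],[0,0,-0.185]],[[0,0,0],[0,0,-0.185]],[[0,0,0],[0,0,-0.185]],[[0,0,0],[0,0,-0.185]],[[0,0,0],[0,0,-0.185]],[[0,0,0],[0,0,-0.185]],[[0,0,0],[0,0,-0.185]],[[0,0,0],[0,0,-0.185]],[[0,0,0],[0,0,-0.185]],[[0,0,0],[0,0,-0.185]]]' 
python3 -m creep '[[[0,0,0],[0,0,-0.184]],[[0,0,0],[0,0,-0.184]],[[0,0,0],[0,0,-0.184]],[[0,0,0],[0,0,-0.184]],[[0,0,0],[0,0,-0.186]],[[-10,-20,0],[0,0,0]],[[-10,-20,0],[0,0,0]],[[-10,-20,0],[0,0,0]],[[0,-4,0],[0,0,0]],[[0,0,0],[0,0,0]]]'
cat > w.py <<'E'
from h import *
import sys
np.set_printoptions(precision=4,suppress=True)
o=bot.get_obs();p=vision.camera("wrist");cv2.imwrite(f"pics/{sys.argv[1]}.png",p["image"])
print(o["joint_pos"],o["eef_pos"],R.from_quat(o["tool_rot"]).as_matrix()[:,0],o["ft_force"],cam(p,o)[1])
for q,z in zip(sys.argv[2::2],sys.argv[3::2]):
    for r in vision.place_of(p,q)[:2]: print(q,r["score"],r["position"],depth(p,r["position"],o),at_z(p,r["position"],float(z),o))
E
python3 w.py w1 lid_handle .345 dial_grip .186
```

```text
clock: 3.9
eef_pos: [0.4444, -0.0891, 0.3332]
tool_rot: [0.436, 0.9, 0.0, 0.0]
ft_force: [0.5, -0.0, 0.9]
grip_width: 0.0849
grasp_force: 0.0
clock: 5.15
eef_pos: [0.4752, -0.1532, 0.3329]
tool_rot: [-0.006, 1.0, 0.0, -0.0]
ft_force: [-0.1, 0.0, 0.2]
grip_width: 0.0852
grasp_force: 0.0
[-0.3119  0.2263  0.3197  1.665   0.0002 -0.3241] [ 0.4752 -0.1532  0.3329] [-0.9999 -0.0121  0.0007] [-0.1417  0.0447  0.2229] [ 0.4098 -0.1539  0.5047]
```

```bash
python3 -m creep '[[[0,32,0],[0,0,0]],[[0,32,0],[0,0,0]],[[0,32,0],[0,0,0]],[[0,32,0],[0,0,0]],[[0,0,0],[0,0,0]]]'; python3 w.py w2 lid_handle .345 dial_grip .186
```

```text
clock: 5.92
eef_pos: [0.4731, -0.0226, 0.3337]
tool_rot: [-0.009, 1.0, 0.0, 0.0]
ft_force: [0.0, 0.6, -0.5]
grip_width: 0.0851
grasp_force: 0.0
[-0.0479  0.1709  0.2525  1.6516  0.0002 -0.0662] [ 0.4731 -0.0226  0.3337] [-0.9998 -0.0183 -0.0007] [ 0.0148  0.6277 -0.5131] [ 0.4075 -0.0237  0.5053]
dial_grip 0.89 [488.7, 301.2] [0.5846 0.1885 0.1993] [0.5923 0.1977 0.186 ]
```

View pics/w2.png

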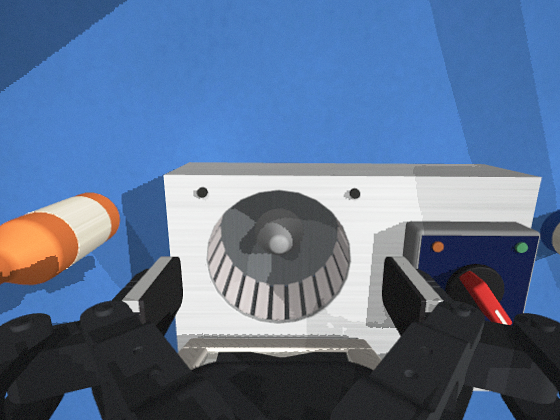

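The wrist view shows the two open fingers level with the tub. The lid edge is at row 350 behind the gripper, the dial is at (488,301), and the grip block is hidden by the gripper. I'll advance with the fingers on either side of the block.

```bash
python3 -m creep '[[[-30,0,0],[0,0,0]],[[-30,-1,0],[0,0,0]],[[-30,-1,1],[0,0,0]],[[-20,0,0],[0,0,0]],[[-13,0,0],[0,0,0]],[[-10,0,0],[0,0,0]],[[0,0,0],[0,0,0]],[[0,0,0],[0,0,0]]]'
python3 - <<'E'
from h import *
p=vision.camera("scene");cv2.imwrite("pics/s2.png",cv2.resize(p["image"][60:285,150:450],(800,600)))
E
```

```text
clock: 7.08
eef_pos: [0.6062, -0.0256, 0.3321]
tool_rot: [-0.007, 1.0, -0.0, -0.0]
ft_force: [0.5, -0.3, -0.3]
grip_width: 0.0848
grasp_force: 0.0
```

View pics/s2.png

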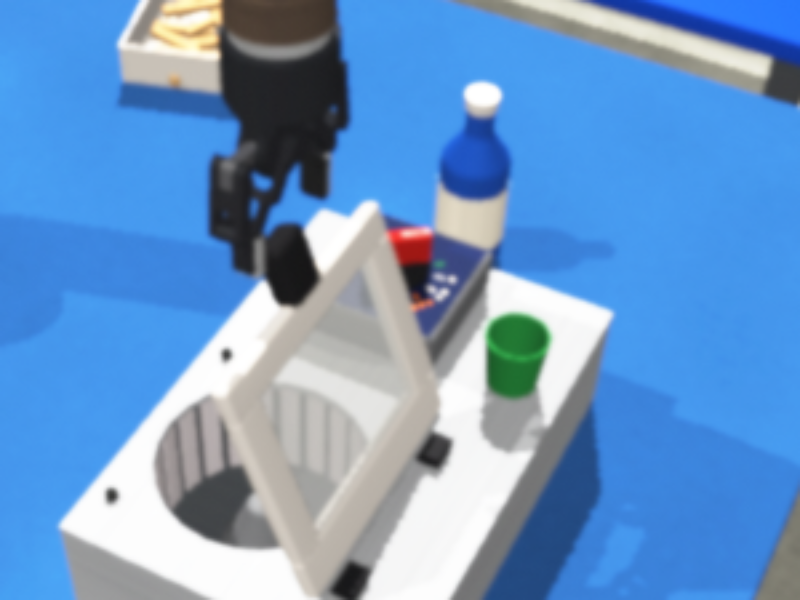

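Run:
```python
from h import *
p=vision.camera("scene")
def pr(X):
    u=cv2.projectPoints(np.array(X,float).reshape(-1,1,3),np.array(p["rvec"]).reshape(3,1),np.array(p["tvec"]).reshape(3,1),np.array(p["K"]),np.array([p["k1"],0,0,0,0.]))[0][:,0]
    return ((u-[150,60])*800/300).round()
for X in [(.606,-.068,.345),(.606,.017,.345),(.606,-.068,.332),(.609,-.023,.345),(.6,-.043,.369),(.618,-.043,.322),(.618,-.13,.325),(.618,.087,.325),(.695,-.13,.131)]: print(X,pr([X]))
r=vision.place_of(p,"lid_handle");print(r[:2])
A,c=cam(p)
for uv in [(250,268),(253,255),(240,255),(290,265),(270,270)]:
    print(uv,depth(p,(150+uv[0]*.375,60+uv[1]*.375)))
```

```text
(0.606, -0.068, 0.345) [[250. 298.]]
(0.606, 0.017, 0.345) [[310. 226.]]
(0.606, -0.068, 0.332) [[250. 311.]]
(0.609, -0.023, 0.345) [[286. 260.]]
(0.6, -0.043, 0.369) [[260. 247.]]
(0.618, -0.043, 0.322) [[284. 306.]]
(0.618, -0.13, 0.325) [[218. 382.]]
(0.618, 0.087, 0.325) [[370. 198.]]
(0.695, -0.13, 0.131) [[318. 596.]]
[{'position': [257.1, 159.3], 'score': 0.85}]
(250, 268) [ 0.61461616 -0.07945077  0.38522658]
(253, 255) [ 0.61557082 -0.07669032  0.39484114]
(240, 255) [ 0.60843274 -0.08114655  0.39519853]
(290, 265) [ 0.62008419 -0.03694386  0.35645137]
(270, 270) [ 0.60971669 -0.04638082  0.35472681]
```

Run:
```python
from h import *
np.set_printoptions(precision=4,suppress=True)
for n in ("scene","top"):
    q=vision.camera(n)
    A,c=cam(q);z=q["z_map"];vv,uu=np.nonzero(z>0)
    pts=cv2.undistortPoints(np.c_[uu,vv].astype(np.float64)[:,None],np.array(q["K"]),np.array([q["k1"],0,0,0,0.]))[:,0]
    P=c+(np.c_[pts,np.ones(len(pts))]*z[vv,uu][:,None])@A.T
    m=(P[:,1]<-.05)&(P[:,1]>-.1)&(P[:,0]>.56)&(P[:,0]<.65)&(P[:,2]>.335)&(P[:,2]<.46)&(q["image"][vv,uu].max(1)<140)
    Q=P[m];i=np.argsort(Q[:,2])[:14];print(n,m.sum());print(np.c_[Q[i],q["image"][vv,uu][m][i].max(1)])
```

```text
scene 642
[[  0.6149  -0.0728   0.3765 133.    ]
 [  0.6188  -0.0723   0.3778 119.    ]
 [  0.6146  -0.0755   0.3785 115.    ]
 [  0.6196  -0.0702   0.3789  81.    ]
 [  0.618   -0.0743   0.3791 138.    ]
 [  0.6121  -0.0781   0.3794 113.    ]
 [  0.6189  -0.069    0.38    84.    ]
 [  0.6145  -0.0753   0.3807  89.    ]
 [  0.6191  -0.0728   0.3807 115.    ]
 [  0.6178  -0.074    0.3811 129.    ]
 [  0.6029  -0.0796   0.3813 134.    ]
 [  0.6074  -0.0803   0.3815 122.    ]
 [  0.617   -0.0725   0.3819 129.    ]
 [  0.6093  -0.0802   0.3823 101.    ]]
top 0
[]
```

```bash
python3 -m creep '[[[0,0,0],[0,0,0]],[[0,0,0],[0,0,0]],[[0,0,0],[0,0,0]],[[0,0,0],[0,0,0]]]' 52
python3 - <<'E'
from h import *
p=vision.camera("scene");cv2.imwrite("pics/s3.png",cv2.resize(p["image"][90:202,185:335],(800,597)))
o=bot.get_obs();print(o["grip_width"])
def pr(X):
    u=cv2.projectPoints(np.array(X,float).reshape(-1,1,3),np.array(p["rvec"]).reshape(3,1),np.array(p["tvec"]).reshape(3,1),np.array(p["K"]),np.array([p["k1"],0,0,0,0.]))[0][:,0]
    return ((u-[185,90])*800/150).round()
for X in [(.606,-.052,.332),(.606,-.052,.352),(.606,-.052,.372),(.606,0,.352),(.6,-.043,.369)]: print(X,pr([X]))
E
```

```text
clock: 7.82
eef_pos: [0.6065, -0.0248, 0.3322]
tool_rot: [-0.007, 1.0, -0.0, -0.0]
ft_force: [0.0, -0.7, -0.1]
grip_width: 0.052
grasp_force: 0.0
0.05192108991012447
(0.606, -0.052, 0.332) [[337. 434.]]
(0.606, -0.052, 0.352) [[336. 392.]]
(0.606, -0.052, 0.372) [[334. 348.]]
(0.606, 0, 0.352) [[411. 304.]]
(0.6, -0.043, 0.369) [[333. 334.]]
```

View pics/s3.png

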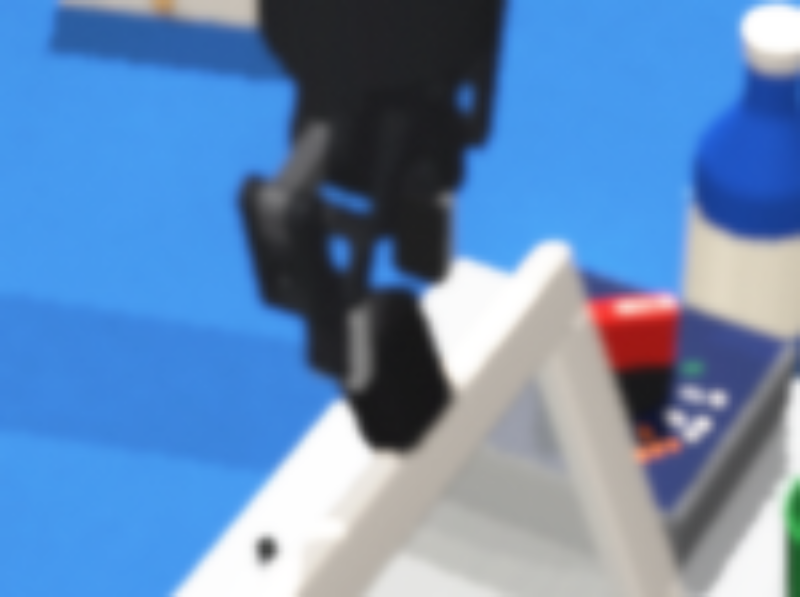

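The close-up shows the near finger's pad at (355,350) with its tip at about row 390. It stands beside the upper half of the block and about 10 mm too shallow. I'll lower 10 mm, then close.

```bash
python3 -m creep '[[[-1,0,5],[0,0,0]],[[-1,0,5],[0,0,0]],[[0,0,0],[0,0,0]],[[0,0,0],[0,0,0]]]'; python3 -m creep '[[[0,0,0],[0,0,0]],[[0,0,0],[0,0,0]],[[0,0,0],[0,0,0]],[[0,0,0],[0,0,0]]]' 0
```

```text
clock: 8.38
eef_pos: [0.6085, -0.0248, 0.3221]
tool_rot: [-0.007, 1.0, 0.0, -0.0]
ft_force: [-0.6, -0.1, 0.9]
grip_width: 0.0521
grasp_force: 0.0
clock: 8.88
eef_pos: [0.6084, -0.0253, 0.3227]
tool_rot: [-0.007, 1.0, -0.0, 0.0]
ft_force: [-2.2, -2.7, 3.0]
grip_width: 0.0381
grasp_force: 65.4
```

Gripped, with 65 N on the pads at 38 mm opening. Next I'll work out the arc rows.

```bash
cat > arc.py <<'E'
from h import *
import sys
n,dt,th_end=int(sys.argv[1]),float(sys.argv[2]),float(sys.argv[3])
H=np.array([.695,.131]);r=.231;L=.0215
o=bot.get_obs();T=R.from_quat(o["tool_rot"]).as_matrix();e=np.array(o["eef_pos"])
ph=np.arctan2(-T[0,2],-T[2,2]);g=lambda p:L*np.array([-np.sin(p),-np.cos(p)])
G=e[[0,2]]-g(ph);v=G-H;th=np.arctan2(v[1],-v[0]);print("theta",th,"r",np.hypot(*v),"tilt",ph,"ft",o["ft_force"],o["ft_torque"])
if len(sys.argv)>4: r=np.hypot(*v)
P=e[[0,2]]
for i in range(1,n+1):
    t=th+(th_end-th)*i/n;p1=ph+dt
    Q=H+r*np.array([-np.cos(t),np.sin(t)])+g(p1);d=Q-P
    zt=np.array([-np.sin(ph),-np.cos(ph)]);xt=np.array([-np.cos(ph),np.sin(ph)])
    print([round(1000*d@xt,1),0,round(1000*d@zt,1)]);P=Q;ph=p1
E
python3 arc.py 12 0.02 0.75
```

```text
theta 1.1851592311158918 r 0.2301400172619195 tilt -0.0006328233501974777 ft [-2.15096947 -2.69489633  3.03817586] [-0.68602431  0.38899381 -0.0602218 ]
[np.float64(8.5), 0, np.float64(2.5)]
[np.float64(7.9), 0, np.float64(3.7)]
[np.float64(7.7), 0, np.float64(4.1)]
[np.float64(7.5), 0, np.float64(4.5)]
[np.float64(7.2), 0, np.float64(4.9)]
[np.float64(6.9), 0, np.float64(5.3)]
[np.float64(6.6), 0, np.float64(5.6)]
[np.float64(6.3), 0, np.float64(6.0)]
[np.float64(5.9), 0, np.float64(6.3)]
[np.float64(5.6), 0, np.float64(6.6)]
[np.float64(5.2), 0, np.float64(6.9)]
[np.float64(4.8), 0, np.float64(7.1)]
```

```bash
python3 -m creep '[[[8.5,0,2.5],[0,0.02,0]],[[7.9,0,3.7],[0,0.02,0]],[[7.7,0,4.1],[0,0.02,0]],[[7.5,0,4.5],[0,0.02,0]],[[7.2,0,4.9],[0,0.02,0]],[[6.9,0,5.3],[0,0.02,0]]]'; python3 arc.py 12 0.02 0.5
```

```text
clock: 9.62
eef_pos: [0.5599, -0.0258, 0.3035]
tool_rot: [-0.007, 0.998, -0.001, -0.059]
ft_force: [-7.5, -3.8, 18.2]
grip_width: 0.0383
grasp_force: 70.0
theta 0.971215152053339 r 0.23485817814994797 tilt 0.11752195505081861 ft [-7.46751334 -3.79904322 18.16647718] [-0.49807101  1.16413683 -0.02778241]
[np.float64(4.6), 0, np.float64(9.0)]
[np.float64(6.8), 0, np.float64(6.5)]
[np.float64(6.4), 0, np.float64(6.8)]
[np.float64(6.0), 0, np.float64(7.2)]
[np.float64(5.5), 0, np.float64(7.5)]
[np.float64(5.1), 0, np.float64(7.8)]
[np.float64(4.6), 0, np.float64(8.0)]
[np.float64(4.1), 0, np.float64(8.3)]
[np.float64(3.6), 0, np.float64(8.5)]
[np.float64(3.1), 0, np.float64(8.7)]
[np.float64(2.6), 0, np.float64(8.8)]
[np.float64(2.1), 0, np.float64(8.9)]
```

```bash
python3 arc.py 5 0.02 0.78 k
```

```text
theta 0.971215152053339 r 0.23485817814994797 tilt 0.11752195505081861 ft [-7.46751334 -3.79904322 18.16647718] [-0.49807101  1.16413683 -0.02778241]
[np.float64(7.1), 0, np.float64(6.0)]
[np.float64(6.7), 0, np.float64(6.4)]
[np.float64(6.3), 0, np.float64(6.8)]
[np.float64(5.9), 0, np.float64(7.1)]
[np.float64(5.5), 0, np.float64(7.4)]
```

Next rows, with a 4 mm outward correction in the first two.

```bash
python3 -m creep '[[[8.2,0,4.3],[0,0.02,0]],[[7.8,0,4.7],[0,0.02,0]],[[6.3,0,6.8],[0,0.02,0]],[[5.9,0,7.1],[0,0.02,0]],[[5.5,0,7.4],[0,0.02,0]]]'; python3 arc.py 6 0.005 0.5 k
```

```text
clock: 10.25
eef_pos: [0.5191, -0.0263, 0.2787]
tool_rot: [-0.007, 0.994, -0.001, -0.112]
ft_force: [-13.1, -2.6, 20.9]
grip_width: 0.0384
grasp_force: 73.2
theta 0.7779916529283976 r 0.2402565626859787 tilt 0.22401979350931422 ft [-13.14909764  -2.63242779  20.92086702] [-0.74211266  2.56359179  0.11060565]
[np.float64(5.7), 0, np.float64(9.6)]
[np.float64(5.2), 0, np.float64(9.9)]
[np.float64(4.7), 0, np.float64(10.1)]
[np.float64(4.2), 0, np.float64(10.3)]
[np.float64(3.7), 0, np.float64(10.5)]
[np.float64(3.1), 0, np.float64(10.7)]
```

Run:
```python
from h import *
np.set_printoptions(precision=4,suppress=True)
p=vision.camera("scene");cv2.imwrite("pics/s4.png",cv2.resize(p["image"][75:225,180:380],(800,600)))
o=bot.get_obs();print(o["ft_force"],o["ft_torque"],o["eef_pos"])
for q in (p,vision.camera("top")):
    A,c=cam(q);z=q["z_map"];vv,uu=np.nonzero(z>0)
    pts=cv2.undistortPoints(np.c_[uu,vv].astype(np.float64)[:,None],np.array(q["K"]),np.array([q["k1"],0,0,0,0.]))[:,0]
    P=c+(np.c_[pts,np.ones(len(pts))]*z[vv,uu][:,None])@A.T
    m=(P[:,1]<-.09)&(P[:,1]>-.14)&(P[:,0]>.5)&(P[:,0]<.69)&(P[:,2]>.15)&(P[:,2]<.4)&(q["image"][vv,uu].min(1)>110)
    Q=P[m];g=np.polyfit(Q[:,0],Q[:,2],1);print(m.sum(),np.arctan(-g[0]),"x at z .138",(.138-g[1])/g[0],Q.min(0),Q.max(0))
```

```text
[-12.0857  -2.2861  19.3176] [-0.7113  2.5515  0.092 ] [ 0.5179 -0.0263  0.2777]
2084 0.8567805585389554 x at z .138 0.6932721951894527 [ 0.5552 -0.14    0.15  ] [ 0.6871 -0.09    0.2935]
87 0.8150116815794577 x at z .138 0.6988637491832885 [ 0.5519 -0.1364  0.1734] [ 0.661  -0.1133  0.2934]
```

View pics/s4.png

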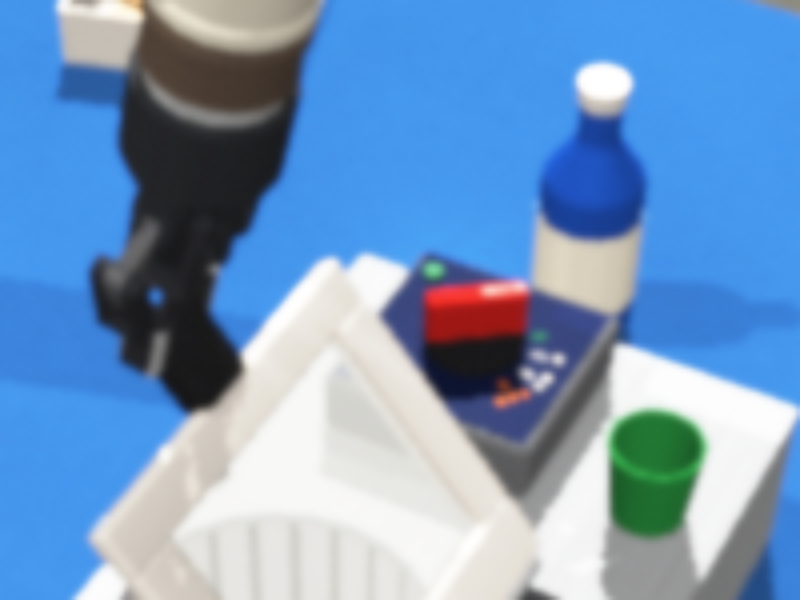

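The picture shows the lid at about 0.84 rad and still held, with the block's outer end at about (190,360) between the pads. The radial load is left over from the fingertips bearing on the lid's edge earlier, so I'll relax it outward and read the force.

```bash
python3 -m creep '[[[1.9,0,-1.2],[0,0,0]],[[1.9,0,-1.2],[0,0,0]],[[0,0,0],[0,0,0]]]'; sed -i 's/L=.0215/L=.030/' arc.py; python3 arc.py 6 0 0.6 k
```

```text
clock: 10.72
eef_pos: [0.5184, -0.0263, 0.2781]
tool_rot: [-0.007, 0.994, -0.001, -0.111]
ft_force: [-6.0, -3.6, 4.0]
grip_width: 0.0385
grasp_force: 71.4
theta 0.8040517179340412 r 0.24494082920920676 tilt 0.22313508186674655 ft [-6.04693408 -3.55645412  4.03236832] [-0.74339988  0.43428968  0.08047599]
[np.float64(4.5), 0, np.float64(7.0)]
[np.float64(4.2), 0, np.float64(7.2)]
[np.float64(4.0), 0, np.float64(7.3)]
[np.float64(3.7), 0, np.float64(7.5)]
[np.float64(3.5), 0, np.float64(7.6)]
[np.float64(3.2), 0, np.float64(7.7)]
```

```bash
python3 -m creep '[[[4.5,0,7],[0,0,0]],[[4.2,0,7.2],[0,0,0]],[[4,0,7.3],[0,0,0]],[[3.7,0,7.5],[0,0,0]],[[3.5,0,7.6],[0,0,0]],[[3.2,0,7.7],[0,0,0]]]'; python3 arc.py 6 0 0.4 k
```

```text
clock: 11.48
eef_pos: [0.4834, -0.0267, 0.2417]
tool_rot: [-0.007, 0.994, -0.001, -0.113]
ft_force: [-13.6, -3.0, 14.3]
grip_width: 0.0387
grasp_force: 74.8
theta 0.5992551591002397 r 0.2481140896283573 tilt 0.2267380931950575 ft [-13.60575961  -3.0163656   14.34554331] [-0.4908615   2.39381445  0.01003652]
[np.float64(2.9), 0, np.float64(7.7)]
[np.float64(2.6), 0, np.float64(7.8)]
[np.float64(2.4), 0, np.float64(7.9)]
[np.float64(2.1), 0, np.float64(8.0)]
[np.float64(1.8), 0, np.float64(8.0)]
[np.float64(1.6), 0, np.float64(8.1)]
```

```bash
python3 -m creep '[[[1.9,0,-0.8],[0,0,0]],[[1.9,0,-0.8],[0,0,0]]]'
cat > lid.py <<'E'
from h import *
np.set_printoptions(precision=4,suppress=True)
for n in ("scene","top"):
    q=vision.camera(n);A,c=cam(q);z=q["z_map"];vv,uu=np.nonzero(z>0)
    pts=cv2.undistortPoints(np.c_[uu,vv].astype(np.float64)[:,None],np.array(q["K"]),np.array([q["k1"],0,0,0,0.]))[:,0]
    P=c+(np.c_[pts,np.ones(len(pts))]*z[vv,uu][:,None])@A.T
    m=(P[:,1]<-.11)&(P[:,1]>-.14)&(P[:,0]>.48)&(P[:,0]<.68)&(P[:,2]>.125)&(P[:,2]<.4)&(q["image"][vv,uu].min(1)>90)
    Q=P[m];g=np.polyfit(Q[:,0],Q[:,2],1);print(n,m.sum(),"lid",np.arctan(-g[0]),"x at .138",(.138-g[1])/g[0],Q.min(0),Q.max(0))
E
python3 lid.py
```

```text
clock: 11.72
eef_pos: [0.4834, -0.0267, 0.2416]
tool_rot: [-0.007, 0.994, -0.001, -0.111]
ft_force: [-0.5, -3.3, -2.9]
grip_width: 0.0384
grasp_force: 73.2
scene 1421 lid 0.6539134725710979 x at .138 0.6925119178114718 [ 0.5256 -0.1399  0.1338] [ 0.6799 -0.11    0.2626]
top 202 lid 0.6369065267956938 x at .138 0.6963122650570132 [ 0.525  -0.1375  0.1667] [ 0.6506 -0.1166  0.265 ]
```

```bash
cat > arc2.py <<'E'
import numpy as np,sys
th,te,n,ph,r=map(float,sys.argv[1:]);t=np.linspace(th,te,int(n)+1)
d=np.diff(np.c_[-r*np.cos(t),r*np.sin(t)],axis=0)*1000
xt=np.array([-np.cos(ph),np.sin(ph)]);zt=np.array([-np.sin(ph),-np.cos(ph)])
for a in d: print([round(float(a@xt),1),0,round(float(a@zt),1)])
E
python3 arc2.py .65 .35 8 .225 .24
```

```text
[3.6, 0, 8.3]
[3.2, 0, 8.4]
[2.9, 0, 8.5]
[2.6, 0, 8.6]
[2.3, 0, 8.7]
[2.0, 0, 8.8]
[1.6, 0, 8.9]
[1.3, 0, 8.9]
```

```bash
python3 -m creep '[[[3.6,0,8.3],[0,0,0]],[[3.2,0,8.4],[0,0,0]],[[2.9,0,8.5],[0,0,0]],[[2.6,0,8.6],[0,0,0]],[[2.3,0,8.7],[0,0,0]],[[2,0,8.8],[0,0,0]],[[1.6,0,8.9],[0,0,0]],[[1.3,0,8.9],[0,0,0]]]'; python3 lid.py; python3 arc2.py .35 .1 8 .225 .24
```

```text
clock: 12.82
eef_pos: [0.4466, -0.0271, 0.1791]
tool_rot: [-0.007, 0.994, -0.001, -0.113]
ft_force: [-10.2, -2.5, 6.8]
grip_width: 0.0387
grasp_force: 76.3
scene 1402 lid 0.3670823579642955 x at .138 0.6896618010807999 [ 0.5002 -0.14    0.1312] [ 0.6799 -0.11    0.2126]
top 417 lid 0.3560959040894999 x at .138 0.69257755911483 [ 0.4973 -0.1374  0.1387] [ 0.68   -0.1101  0.2179]
[0.8, 0, 7.5]
[0.6, 0, 7.5]
[0.4, 0, 7.5]
[0.1, 0, 7.5]
[-0.1, 0, 7.5]
[-0.4, 0, 7.5]
[-0.6, 0, 7.5]
[-0.8, 0, 7.5]
```

```bash
python3 -m creep '[[[1.8,0,7.5],[0,0,0]],[[1.6,0,7.5],[0,0,0]],[[0.6,0,7.5],[0,0,0]],[[0.2,0,7.5],[0,0,0]],[[0,0,7.5],[0,0,0]],[[-0.4,0,7.5],[0,0,0]],[[-0.6,0,7.5],[0,0,0]],[[-0.8,0,7.5],[0,0,0]]]'; python3 lid.py; python3 arc2.py .1 -.01 8 .225 .24
```

```text
clock: 13.92
eef_pos: [0.4306, -0.0273, 0.1202]
tool_rot: [-0.007, 0.993, -0.001, -0.114]
ft_force: [-11.3, -3.7, 4.3]
grip_width: 0.0388
grasp_force: 78.4
scene 1316 lid 0.12169886458345362 x at .138 0.6819570412876955 [ 0.4895 -0.14    0.1276] [ 0.68   -0.11    0.1658]
top 552 lid 0.11651211369435135 x at .138 0.6922214492256795 [ 0.487  -0.1378  0.1319] [ 0.6798 -0.11    0.1674]
[-0.4, 0, 3.3]
[-0.5, 0, 3.3]
[-0.5, 0, 3.3]
[-0.6, 0, 3.3]
[-0.6, 0, 3.2]
[-0.7, 0, 3.2]
[-0.7, 0, 3.2]
[-0.7, 0, 3.2]
```

```bash
python3 -m creep '[[[0.6,0,3.3],[0,0,0]],[[0.5,0,3.3],[0,0,0]],[[-0.5,0,3.3],[0,0,0]],[[-0.6,0,3.3],[0,0,0]],[[-0.6,0,3.2],[0,0,0]],[[-0.7,0,3.2],[0,0,0]],[[-0.7,0,3.2],[0,0,0]],[[-0.7,0,2.5],[0,0,0]],[[0,0,0],[0,0,0]]]'; python3 lid.py
```

```text
clock: 15.15
eef_pos: [0.4283, -0.0273, 0.0945]
tool_rot: [-0.007, 0.993, -0.001, -0.114]
ft_force: [-8.7, -4.4, -0.1]
grip_width: 0.0383
grasp_force: 79.2
scene 1260 lid 0.01904142119879122 x at .138 0.6253546234910271 [ 0.4864 -0.14    0.1267] [ 0.6797 -0.11    0.1468]
top 595 lid 0.019259635713974432 x at .138 0.699275023792782 [ 0.4845 -0.1374  0.1305] [ 0.6799 -0.11    0.1498]
```

Nearly shut, about 0.02 rad left. I'll press on slowly until the stop shows in the force.

```bash
python3 -m creep '[[[0,0,1.5],[0,0,0]],[[0,0,1.5],[0,0,0]],[[0,0,1.5],[0,0,0]],[[0,0,1.5],[0,0,0]],[[0,0,0],[0,0,0]]]'; python3 lid.py;  python3 -m creep '[[[0,0,1.5],[0,0,0]],[[0,0,1.5],[0,0,0]],[[0,0,0],[0,0,0]]]'; python3 lid.py
```

```text
clock: 15.88
eef_pos: [0.4282, -0.0273, 0.0894]
tool_rot: [-0.007, 0.994, -0.001, -0.112]
ft_force: [-6.7, -3.0, 3.9]
grip_width: 0.0384
grasp_force: 79.9
scene 1232 lid -0.0014552360855311103 x at .138 1.5536208836253032 [ 0.4864 -0.14    0.125 ] [ 0.68  -0.11   0.142]
top 592 lid -0.0048609853318206005 x at .138 0.6230706337952434 [ 0.4846 -0.1376  0.1289] [ 0.6798 -0.1101  0.1467]
clock: 16.35
eef_pos: [0.4283, -0.0273, 0.0893]
tool_rot: [-0.007, 0.994, -0.001, -0.111]
ft_force: [-8.3, -2.6, 20.9]
grip_width: 0.0386
grasp_force: 81.9
scene 1240 lid -0.0011981222664026237 x at .138 1.808624227079984 [ 0.4872 -0.14    0.1251] [ 0.6799 -0.11    0.1424]
top 595 lid -0.0013985655795772422 x at .138 0.6099828931211112 [ 0.4846 -0.1376  0.1273] [ 0.68   -0.1101  0.1479]
```

Closed: the lid reads 0 rad and the force rose to 21 N with no further motion. I'll relax the push, open the fingers and leave straight up.

```bash
python3 -m creep '[[[0.5,0,-1.5],[0,0,0]],[[0.5,0,-1],[0,0,0]],[[0,0,0],[0,0,0]]]'; python3 -m creep '[[[0,0,0],[0,0,0]],[[0,0,0],[0,0,0]],[[0,0,0],[0,0,0]],[[0,0,0],[0,0,0]],[[0,0,0],[0,0,0]]]' 85; python3 -m creep '[[[4,0,-15],[0,0,0]],[[7,0,-29],[0,0,0]],[[9,0,-38],[0,0,0]],[[9,0,-38],[0,0,0]],[[9,0,-38],[0,0,0]],[[0,0,0],[0,-0.112,0]],[[0,0,0],[0,-0.112,0]],[[0,0,0],[0,0,0]]]'; python3 lid.py; python3 w.py w3 dial_grip .186 dosing_cup_mid .14
```

```text
clock: 16.82
eef_pos: [0.4283, -0.0273, 0.0894]
tool_rot: [-0.007, 0.994, -0.001, -0.111]
ft_force: [-5.3, -3.9, 3.3]
grip_width: 0.0389
grasp_force: 79.7
clock: 17.45
eef_pos: [0.4297, -0.0272, 0.0895]
tool_rot: [-0.007, 0.994, -0.001, -0.11]
ft_force: [-0.4, 0.0, 0.3]
grip_width: 0.0849
grasp_force: 0.0
clock: 18.45
eef_pos: [0.4253, -0.0274, 0.2538]
tool_rot: [-0.007, 1.0, -0.0, 0.003]
ft_force: [0.7, -0.5, 0.5]
grip_width: 0.0849
grasp_force: 0.0
scene 1242 lid -0.00047042242279670256 x at .138 3.6831834937812475 [ 0.4864 -0.14    0.1253] [ 0.6798 -0.11    0.143 ]
top 654 lid -0.002966275737742117 x at .138 0.5768524166898551 [ 0.4846 -0.1374  0.1283] [ 0.68   -0.11    0.1477]
[-0.0643  0.0754 -0.0639  1.4266  0.0003 -0.0784] [ 0.4271 -0.0274  0.2532] [-0.9999 -0.0141 -0.0049] [ 0.9787 -0.1684  0.2733] [ 0.3607 -0.0282  0.4246]
```

```bash
python3 -m creep '[[[-7,37,-8],[0,0,0]],[[-7,37,-8],[0,0,0]],[[-7,37,-8],[0,0,0]],[[-7,37,-8],[0,0,0]],[[-7,37,-8],[0,0,0]],[[-7,37,-8],[0,0,0]],[[0,0,0],[0,0,0]]]'
cat > dial.py <<'E'
from h import *
import sys
np.set_printoptions(precision=4,suppress=True)
for n in sys.argv[2:]:
    o=bot.get_obs();q=vision.camera(n);cv2.imwrite(f"pics/{n}_{sys.argv[1]}.png",q["image"])
    A,c=cam(q,o);z=q["z_map"];vv,uu=np.nonzero(z>0)
    pts=cv2.undistortPoints(np.c_[uu,vv].astype(np.float64)[:,None],np.array(q["K"]),np.array([q["k1"],0,0,0,0.]))[:,0]
    d=np.c_[pts,np.ones(len(pts))]@A.T;P=c+d*z[vv,uu][:,None];im=q["image"][vv,uu].astype(int)
    r=(P[:,2]>.192)&(P[:,2]<.206)&(im[:,2]>90)&(im[:,1]<.5*im[:,2])&(P[:,1]>.12)&(P[:,1]<.27)&(P[:,0]>.52)&(P[:,0]<.66)
    w=(P[:,2]>.192)&(P[:,2]<.206)&(im.min(1)>120)&(np.hypot(P[:,0]-.59,P[:,1]-.195)<.034)
    T=(c+d*((.198-c[2])/d[:,2])[:,None])[r|w][:,:2]
    if len(T)>5:
        (x,y),s,a=cv2.minAreaRect((T*1000).astype(np.float32));v=np.linalg.eigh(np.cov(T.T))[1][:,1];v=v*np.sign(v[0])
        print(n,r.sum(),w.sum(),"centre",x,y,"size",s,"yaw",np.arctan2(v[1],v[0]))
E
python3 dial.py a wrist top; python3 w.py w4 dial_grip .186
```

```text
clock: 19.58
eef_pos: [0.4666, 0.1977, 0.2994]
tool_rot: [-0.009, 1.0, -0.0, 0.001]
ft_force: [-0.8, -0.3, -0.5]
grip_width: 0.0852
grasp_force: 0.0
wrist 884 90 centre 588.8607788085938 194.48402404785156 size (62.36772155761719, 16.324790954589844) yaw 0.6597735536657071
top 91 12 centre 591.21923828125 196.2316131591797 size (59.66591262817383, 13.808723449707031) yaw 0.670337861707127
[ 0.3984  0.2316  0.2404  1.5781 -0.0019  0.3832] [0.4659 0.1954 0.2993] [-0.9999 -0.0151 -0.002 ] [-0.1846 -0.1684 -0.2412] [0.4    0.1947 0.4708]
dial_grip 0.85 [278.8, 323.7] [0.5854 0.194  0.1988] [0.5941 0.1939 0.186 ]
dial_grip 0.5 [194.5, 267.4] [0.5691 0.0958 0.1161] [0.5358 0.1153 0.186 ]
```

View pics/w4.png

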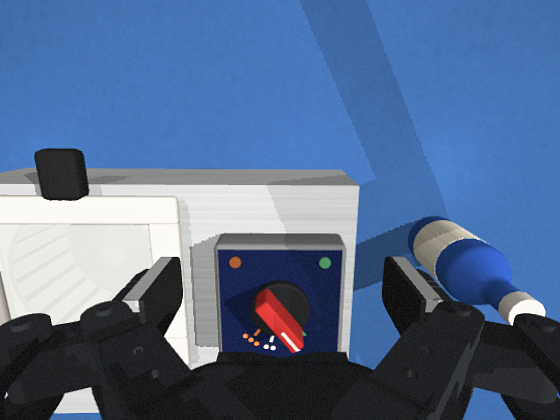

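The wrist view shows the lid shut at left and the red bar at (280,322), with its pointer line at (290,340) at rest. The dial centre is (0.590, 0.195) with yaw 0.664. I'll align over it.

```bash
python3 -m creep '[[[-31,-1,0],[0,0,0]],[[-31,-1,0],[0,0,0]],[[-31,-1,0],[0,0,0]],[[-31,-1,0],[0,0,0]],[[0,0,5],[0,0,-0.163]],[[0,0,15],[0,0,-0.163]],[[0,0,15],[0,0,-0.163]],[[0,0,15],[0,0,-0.163]],[[0,0,10],[0,0,0]],[[0,0,0],[0,0,0]]]'; python3 -c "
from h import *
import time
o=bot.get_obs();T=R.from_quat(o['tool_rot']).as_matrix();e=np.array(o['eef_pos'])
print(e,np.arctan2(-T[1,0],-T[0,0]),o['joint_pos'],'shift mm',1000*T.T@(np.array([.590,.195,.175])-e), T[:,2])"
```

```text
clock: 21.02
eef_pos: [0.5895, 0.192, 0.2399]
tool_rot: [-0.325, 0.946, -0.001, 0.001]
ft_force: [-0.3, 0.1, 0.4]
grip_width: 0.085
grasp_force: 0.0
[0.58948652 0.19204718 0.2398536 ] 0.6628745970200927 [ 3.15594383e-01  4.79918041e-01  4.45634602e-01  1.53471913e+00
 -1.21645070e-03 -3.47280189e-01] shift mm [-2.1393207   2.12527782 64.85274232] [ 2.08272675e-03 -5.99624660e-04 -9.99997651e-01]
```

```bash
python3 -m creep '[[[-2,2,15],[0,0,0]],[[0,0,20],[0,0,0]],[[0,0,20],[0,0,0]],[[0,0,9.5],[0,0,0]],[[0,0,0],[0,0,0]]]' 40; python3 -m creep '[[[0,0,0],[0,0,0]],[[0,0,0],[0,0,0]],[[0,0,0],[0,0,0]],[[0,0,0],[0,0,0]],[[0,0,0],[0,0,0]]]' 0
```

```text
clock: 21.65
eef_pos: [0.5901, 0.1957, 0.1754]
tool_rot: [-0.327, 0.945, -0.001, 0.001]
ft_force: [0.3, -0.4, 0.4]
grip_width: 0.0401
grasp_force: 0.0
clock: 22.28
eef_pos: [0.5906, 0.1958, 0.1763]
tool_rot: [-0.327, 0.945, -0.001, 0.002]
ft_force: [-0.3, 1.3, 0.1]
grip_width: -0.0002
grasp_force: 0.0
```

Run:
```python
from h import *
p=vision.camera("scene");q=vision.camera("wrist")
a=cv2.resize(p["image"][75:225,220:370],(590,590));cv2.imwrite("pics/s5.png",np.hstack([a[:, :400],q["image"][:,80:480].repeat(1,0) if 0 else cv2.resize(q["image"][120:420,150:410],(400,590))]))
```

```text
(no output)
```

View pics/s5.png

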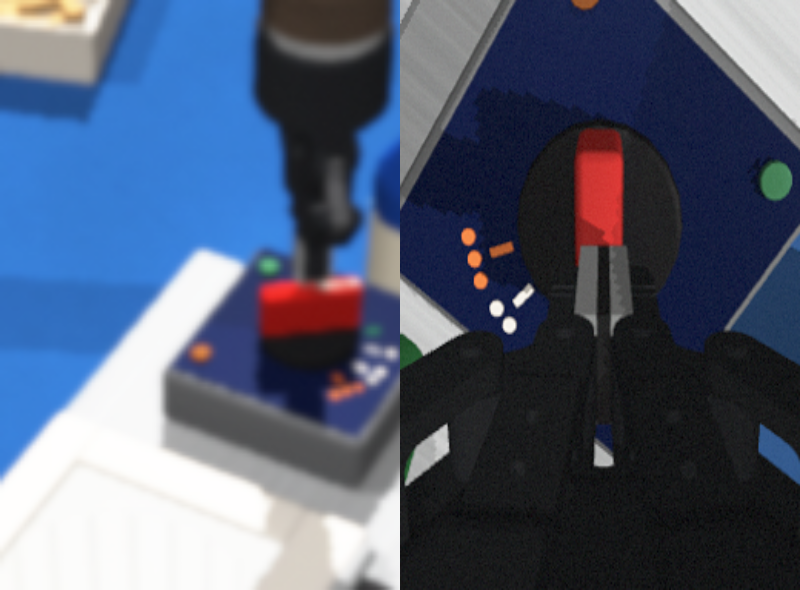

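Left half: the fingers shut just above the bar's top, at about (315,285). Right half: the pads are lined up with the bar at (605,250). The real fingertips therefore sit about 22–26 mm above the reported TCP, so I'll reopen, go 21 mm lower and close again.

```bash
python3 -m creep '[[[0,0,0],[0,0,0]],[[0,0,0],[0,0,0]],[[0,0,0],[0,0,0]],[[0,0,7],[0,0,0]],[[0,0,7],[0,0,0]],[[0,0,7],[0,0,0]],[[0,0,0],[0,0,0]]]' 40; python3 -m creep '[[[0,0,0],[0,0,0]],[[0,0,0],[0,0,0]],[[0,0,0],[0,0,0]],[[0,0,0],[0,0,0]],[[0,0,0],[0,0,0]]]' 0
```

```text
clock: 23.25
eef_pos: [0.5899, 0.1956, 0.154]
tool_rot: [-0.327, 0.945, -0.001, 0.001]
ft_force: [-0.5, 0.6, 0.4]
grip_width: 0.0399
grasp_force: 0.0
clock: 23.88
eef_pos: [0.5916, 0.1949, 0.1557]
tool_rot: [-0.327, 0.945, -0.002, 0.003]
ft_force: [2.6, -4.5, 0.3]
grip_width: 0.013
grasp_force: 60.1
```

```bash
python3 -m creep '[[[0,0,0],[0,0,0.12]],[[0,0,0],[0,0,0.12]],[[0,0,0],[0,0,0.12]],[[0,0,0],[0,0,0.12]],[[0,0,0],[0,0,0.12]],[[0,0,0],[0,0,0.12]],[[0,0,0],[0,0,0.12]],[[0,0,0],[0,0,0.12]],[[0,0,0],[0,0,0.12]],[[0,0,0],[0,0,0.12]],[[0,0,0],[0,0,0.1]],[[0,0,0],[0,0,0]]]'; python3 dial.py b wrist top; python3 -c "
from h import *
o=bot.get_obs();T=R.from_quat(o['tool_rot']).as_matrix();print(np.arctan2(-T[1,0],-T[0,0]),o['ft_torque'],o['joint_pos'])"
```

```text
clock: 25.38
eef_pos: [0.5917, 0.1946, 0.1558]
tool_rot: [0.312, 0.95, 0.0, 0.003]
ft_force: [1.9, -5.4, 1.0]
grip_width: 0.0131
grasp_force: 60.1
wrist 3931 624 centre 590.3950805664062 196.5830078125 size (27.85828971862793, 61.19824981689453) yaw -0.6329567223490459
-0.6342256111615122 [-1.03994893 -0.69498614  0.27956217] [ 0.31973183  0.50377097  0.26719879  1.3286946  -0.00373393  0.95393978]
```

```bash
python3 -m creep '[[[0,0,0],[0,0,0.015]],[[0,0,0],[0,0,0.01]],[[0,0,0],[0,0,0]],[[0,0,0],[0,0,0]]]'; python3 dial.py c wrist; python3 -c "
from h import *
o=bot.get_obs();T=R.from_quat(o['tool_rot']).as_matrix();print(np.arctan2(-T[1,0],-T[0,0]),o['ft_torque'])
a=cv2.imread('pics/wrist_c.png');cv2.imwrite('pics/c.png',cv2.resize(a[140:360,140:420],(760,597)))"; python3 lid.py
```

```text
clock: 25.98
eef_pos: [0.5917, 0.1946, 0.1557]
tool_rot: [0.324, 0.946, 0.0, 0.003]
ft_force: [2.2, -5.7, 1.6]
grip_width: 0.013
grasp_force: 60.1
wrist 3919 646 centre 590.642822265625 196.85118103027344 size (27.467226028442383, 61.21858596801758) yaw -0.6549403641409544
-0.6591971116380092 [-1.03754726 -0.64856882  0.21142031]
scene 1230 lid -0.0002779922073053381 x at .138 5.8365419393997 [ 0.4869 -0.14    0.125 ] [ 0.6798 -0.11    0.144 ]
top 649 lid -0.0008417972938506122 x at .138 0.8088851010377501 [ 0.4846 -0.1376  0.1268] [ 0.6799 -0.1102  0.1458]
```

View pics/c.png

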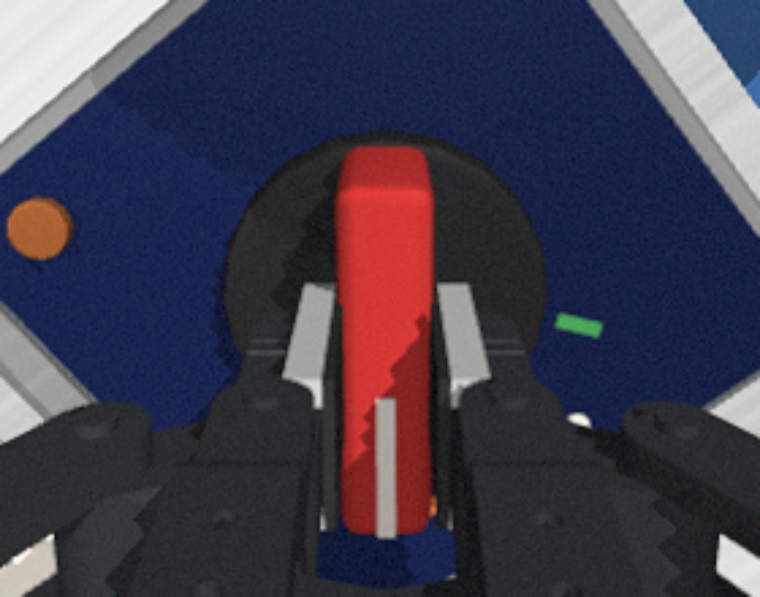

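The wrist close-up shows the red bar firmly between the pads, its pointer line at (386,460) and the off mark at (578,325) left behind. The turning moment fell from 0.28 to 0.21 N m, so the third click is passed, and the dial reads about 1.32 rad. The lid still reads closed.

```bash
python3 -c "
from workcell import workorder;print(workorder.job_done())"
```

```text
the job is handed in; nothing more can be done
None
```

The lid is fully closed, held the whole way down, and the dial is held by the fingers at the third mark (about 1.32 rad, past the third click); I handed the job in at about 26 s, never having touched the bottles or cup.

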